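# Hang the candle lantern on the sprung hook of the counter stand

### The job

The candle lantern is to be hung up on the counter display stand. First swing its folded-down wire bail up until it stands upright by itself, without shoving the lantern about on the counter. Then carry the lantern by its bail to the stand and press the bail gently down past the sprung keeper of the hook until the bail lies in the bottom of the hook with the keeper closed over it; let the lantern hang there freely, and leave the things around undisturbed.

Things in the scene. Friction and masses are not known exactly. Their poses are not given: they have to be found in the camera images.
- lantern: Square candle lantern, dark metal frame, glass panes, candle fixed inside; about 0.5 kg (0.4 to 0.65), loose on the counter, handled only by its wire bail. Origin: centre of its underside, z up; its front, where the bail is folded to, is -x. Body 100 x 100 mm, 90 mm high; roof plate 124 x 124 mm at z = 90 to 94 mm, overhanging the body by 12 mm; low roof top at z = 101 mm.
- bail (a joint): Angle of the lantern's swing bail (rad): 0 upright, -1.56 folded down level to the lantern's front (its crown then 30 mm beyond the roof plate's edge), positive leaning to the lantern's +x. The riveted ears rub (about 0.04 N m): it is raised with about 1 N at the crown and stays where it is left.
- bail_hinge (a point): Middle of the bail's hinge axis, which runs along the lantern's y; 98 mm above the lantern's underside, over its centre.
- bail_crown (a point): Middle of the bail's crown, on the wire's centre line, 92 mm from the hinge axis. Round steel wire 5 mm thick: straight crown from -38 to +38 mm along y, then corners down to two legs at y = -47 and +47 mm. This frame turns with the bail: y along the crown, z away from the hinge axis (up when upright).
- stand: Display stand, fixed: round foot 150 mm across, 10 mm high; a post at x = +50 mm; out of its sleeve rises a 6 mm steel rod that bends forward (-x) and ends in an open-topped U hook, in the plane y = 0. Origin: centre of the foot on the counter. The rod's height is set by thumbscrew and NOT reported: the middle of the hook's bottom bar is 215 to 245 mm up; feel or see it.
- under_hook (a point): Point on the counter straight below the middle of the hook (x = -40 mm in the stand's frame; same axes). The U is 17 mm wide inside along x, between the rod (+x side) and the upturned tip (-x side). Above the middle of the 6 mm bottom bar: rod to the post 22 mm, top of the tip 36 mm, centre of a bail wire at rest in the hook 5.5 mm.
- keeper (a joint): Angle (rad) of the sprung steel flap closing the hook's top, hinged on the rod side, free end at the tip: 0 closed, up to 1.45 pushed down. A bail wire touches it with its centre 20 mm above where it finally lies, needs about 6 to 14 N of push in all (more than the lantern's weight), slips past after 13 to 17 mm; then it springs shut above the wire. Keep the load on the hook under 18 N.
- tape_dispenser: Bystander: desk tape dispenser, 48 x 153 x 88 mm; origin at the centre of its underside.
- stapler: Bystander: stapler, 135 x 36 x 42 mm; origin at the centre of its underside.
- spare_candle: Bystander: striped pillar candle, 56 mm across, 80 mm high; origin at the centre of its underside.

How it is judged:
On the way, in this order (a step that is already met when the one before it is completed fails the run):
1. the bail stands upright by itself (within 0.3 rad) with the fingers off, and the lantern still stands within 30 mm of where it was (value of joint bail between -0.3 and 0.3 rad and contact force between the fingers and lantern below 0.05 N and height (world z) of lantern below 0.004 m and angle between lantern's own z axis and vertical below 0.05 rad and distance of lantern from where it was at the start of the episode below 0.03 m), for 0.2 s.
2. the lantern, lifted off the counter, has its bail pressed into the hook's keeper, which opens (height (world z) of lantern above 0.02 m and value of joint keeper above 0.4 rad and contact force between lantern and stand above 1 N).
At the end, for the whole second after the job is handed in: The lantern hangs freely at rest (slower than 0.05 m/s, upright within 0.3 rad, clear of the counter by 20 mm or more), its bail wire lying in the bottom of the hook, the middle of the crown within 15 mm of the hook sideways, and the keeper closed above the wire (under 0.12 rad) ((contact force between lantern and hook_bottom_0 above 1 N or contact force between lantern and hook_bottom_1 above 1 N or contact force between lantern and hook_bottom_2 above 1 N or contact force between lantern and hook_bottom_3 above 1 N or contact force between lantern and hook_bottom_4 above 1 N or contact force between lantern and hook_bottom_5 above 1 N) and contact force between lantern and stand above 2 N and value of joint keeper below 0.12 rad and height (world z) of lantern above 0.02 m and x of bail_crown in the frame of stand between -0.05 and -0.03 m and y of bail_crown in the frame of stand between -0.015 and 0.015 m and angle between lantern's own z axis and vertical below 0.3 rad and linear speed of lantern below 0.05 m/s); the robot touches nothing.
It fails at once if the lantern is forced against the hook, keeper or stand with more than 18 N (contact force between lantern and stand above 18 N).
It fails at once if the lantern is tipped by more than 0.6 rad (angle between lantern's own z axis and vertical above 0.6 rad).
It fails at once if a bystander is pushed by more than 20 mm (distance of any of tape_dispenser, stapler, spare_candle from where it was at the start of the episode above 0.02 m).
It also fails if it takes over 72 s, if anything falls off the work surface, if the arm or the gripper's body presses on something with over 40 N, if the wrist force passes 120 N, or if a joint passes its speed limit or range.

### The arm

A 6-joint arm with a two-finger parallel gripper is mounted at the origin on a cart in front of the work surface, level with it; the furniture and walls round the work are solid. World frame = base frame: x ahead of the robot, y to its left, z up, the work surface at z = 0. Lengths are in m, angles in rad, forces in N, time in s.
With the tool pointing down it reaches from about 0.275 to 0.825 m from the base axis. Payload 5.2 kg.
Tool frame: the origin (TCP) lies on the centre line of the jaws, within the pads' length; the fingertips stand 8 mm ahead of it and the grasp point (between the pads) lies 11 mm behind it; z points along the fingers, y is the direction in which the jaws open and shut (so a half turn about z gives the same grasp; the last joint's range is limited). The gripper opens to 93 mm and grips with 3 to 60 N. Pads are 15 mm wide; open, the fingers measure 128 mm over their backs; the gripper's body (75 mm by 188 mm) begins 65 mm behind the grasp point.
Start: joints at [1.044, 0.259, 1.535, -0, 1.348, -0.203], TCP at [0.175, 0.521, 0.227] pointing down, gripper open.
Joint ranges: [-3.14, 3.14], [-0.91, 2.08], [0.19, 2.58], [-1.22, 4.36], [0.22, 2.71], [-3.12, 3.12]. Speed limits (rad/s): [2.57, 2.57, 3.14, 3.14, 3.14, 3.14].

### API

Orientations are given as a rotation vector (axis times angle).
In Python, from station import robot gives the robot as it stands.
- The arm moves only by the shell command python3 -m handwheel 'ROWS' [FORCE]. ROWS is JSON, a list of rows, each a list of 5 numbers: the closure in counts, from 0 (fully open) to 255 (shut), then the shift along the tool's x, y, z in m, then the turn about the tool's z in rad. In form: [[fingers, x, y, z, twist], ...]. A call has 1 to 12 rows; each row is the pose to reach, as a shift and turn from the pose commanded when the call began, along the tool's axes at that moment; what a row does not reach only later rows make up. A row lasts 1/8 s, in which the tool goes at most 62.5 mm and 10.7 degrees, less where a joint would pass 70% of its speed; a pose out of reach is approached as far as the arm can. A call with a gripper value outside its range is refused whole. The fingers move at their own pace and stop on an object; FORCE is the grip in N (left out, the last holds). Time passes only in rows, so rows that repeat a pose let the fingers close. It gives the time, the measured TCP pose, the force and the opening at its end, in the units of the state.
- robot.get_state(): the state, without advancing time (a new reading comes with each control period).
- robot.read_camera(name): name is "scene" or "top" or "wrist"; returns the picture (420x560x3 uint8, red, green, blue); there is no depth.
- robot.get_calibration(name): a dict with "vfov" (degrees; the focal length in pixels is half the picture's height over the tangent of half this angle, whatever the lens; pixels are square), "cx", "cy" (the principal point, pixels), "k1" (the pictures are not rectified: a ray, as slopes to the right and down, at radius r is drawn at 1 + k1 r^2 times it, then the intrinsics apply), "rvec" (rotation vector, rad) and "tvec" (3), from world to camera coordinates, as OpenCV has them. Camera axes: x right, y down, z forward; pixel columns grow to the right and rows downward; lengths in m; the calibration is good to about 2 mm. A picture is of the moment at which its call begins: read the wrist's pose just before it. get_calibration takes no time and is no camera call; for the wrist camera it gives the pose at the moment of the call.
- robot.hand_in(): hands the job in, once; it reports no verdict.
The state is a dict: "clock": time; "joint_pos": joint angles; "joint_velocities": joint speeds; "tau": joint torques, N m; "ee_pos": TCP position; "tool_rot": TCP orientation; "force": force on the tool from outside, world axes, zero at the start; "wrist_torque": the same for the moment, N m; "gripper_width": opening from 0.0 (shut) to 1.0 (fully open).
Only numpy, scipy, OpenCV 4.12 (cv2) and the standard library are available. Lean on these libraries where they do the work, as an engineer would, in place of code of your own. Each camera call takes 0.05 s, during which the arm holds its last target. There are 200 camera calls.

## Working session

There is one attempt and no reset: what is moved stays moved. The work goes in short steps, Python scripts to look and compute and a shell command to move; the robot and the scene stay as the last step left them, time stands still between calls to the robot, and variables do not carry over. Pictures are saved under pics/ and viewed, about 8 in all and at most 12, crops included, and the job is handed in when it is done.

```bash
ls; mkdir -p pics; cat > h.py <<'E'
import numpy as np, cv2, json
from station import robot
from scipy.spatial.transform import Rotation as R
def snap(name,fn):
    c=robot.get_calibration(name); im=robot.read_camera(name)
    cv2.imwrite('pics/'+fn+'.png',im[:,:,::-1]); json.dump({k:(np.array(v).tolist()) for k,v in c.items()},open('pics/'+fn+'.json','w'))
    return im,c
def load(fn): return json.load(open('pics/'+fn+'.json'))
def K(c):
    f=210/np.tan(np.radians(c['vfov'])/2); return np.array([[f,0,c['cx']],[0,f,c['cy']],[0,0,1.]])
def D(c): return np.array([c['k1'],0,0,0,0.])
def ray(c,px):
    p=np.array(px,float).reshape(-1,2); u=cv2.undistortPoints(p[:,None],K(c),D(c))[:,0]
    Rm=cv2.Rodrigues(np.array(c['rvec'],float))[0]; o=-Rm.T@np.array(c['tvec'])
    d=np.c_[u,np.ones(len(u))]@Rm; return o,d/np.linalg.norm(d,axis=1)[:,None]
def plane(c,px,z):
    o,d=ray(c,px); return o+d*((z-o[2])/d[:,2])[:,None]
def proj(c,P):
    return cv2.projectPoints(np.array(P,float).reshape(-1,1,3),np.array(c['rvec'],float),np.array(c['tvec'],float),K(c),D(c))[0][:,0]
def tri(cs,pxs):
    A=0;b=0
    for c,p in zip(cs,pxs):
        o,d=ray(c,p);M=np.eye(3)-np.outer(d[0],d[0]);A=A+M;b=b+M@o
    X=np.linalg.solve(A,b);return X,[np.linalg.norm(proj(c,X)[0]-p).round(1) for c,p in zip(cs,pxs)]
E
python3 - <<'E'
from h import *
a,c=snap('top','t0');b,c2=snap('scene','s0');print(c,c2)
s=robot.get_state();print(s['clock'],s['ee_pos'],s['tool_rot'],s['force'])
E
```

```text
pics
{'vfov': 54.336558860267175, 'cx': 277.74854944730714, 'cy': 211.87845910995864, 'k1': -0.1144613283651887, 'rvec': array([ 2.17161064, -2.15717379,  0.05699999]), 'tvec': array([0.13093374, 0.61816435, 0.94405455])} {'vfov': 47.202671617999556, 'cx': 287.5768800272961, 'cy': 207.12882587344654, 'k1': -0.1089166527549224, 'rvec': array([ 2.10712352, -0.85002394,  0.38288059]), 'tvec': array([-0.37728399,  0.43177638,  0.70395788])}
0.1 [0.1747182  0.52101375 0.2258979 ] [-5.06221279e-01 -3.09995589e+00  2.40265694e-03] [-1.10366272 -0.43528025  0.38413634]
```

View pics/t0.png

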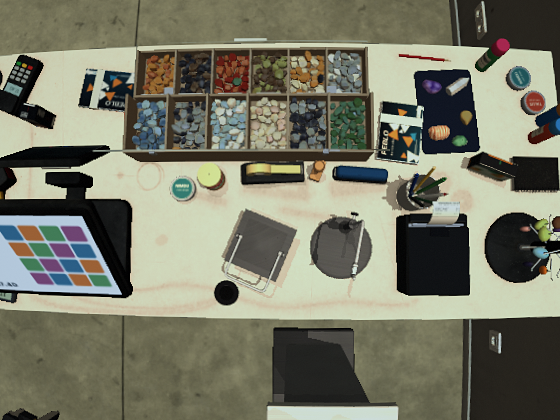

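View pics/s0.png

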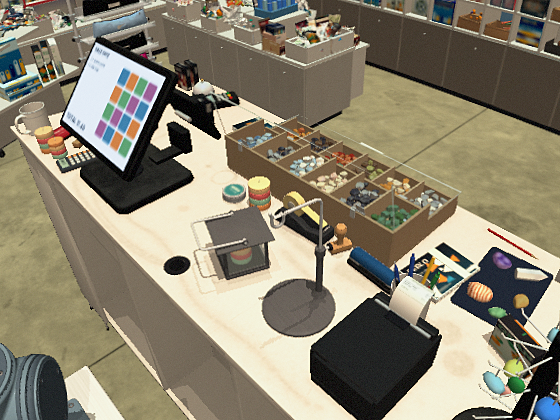

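The top view shows the lantern at about (262,243) with its bail folded towards the robot, its crown near (250,284). The stand's foot is near (340,246), with the rod along (355,215–275). I'll enlarge both views to pick out the points.

```bash
python3 - <<'E'
import cv2,numpy as np
a=cv2.imread('pics/t0.png')[195:315,205:385];b=cv2.imread('pics/s0.png')[180:345,180:345]
a=cv2.resize(a,None,fx=4.4,fy=4.4,interpolation=cv2.INTER_CUBIC)[:, :]
cv2.imwrite('pics/t0c.png',a)
b=cv2.resize(b,None,fx=3.6,fy=3.6,interpolation=cv2.INTER_CUBIC);cv2.imwrite('pics/s0c.png',b)
print(a.shape,b.shape)
E
```

```text
(528, 792, 3) (594, 594, 3)
```

View pics/t0c.png

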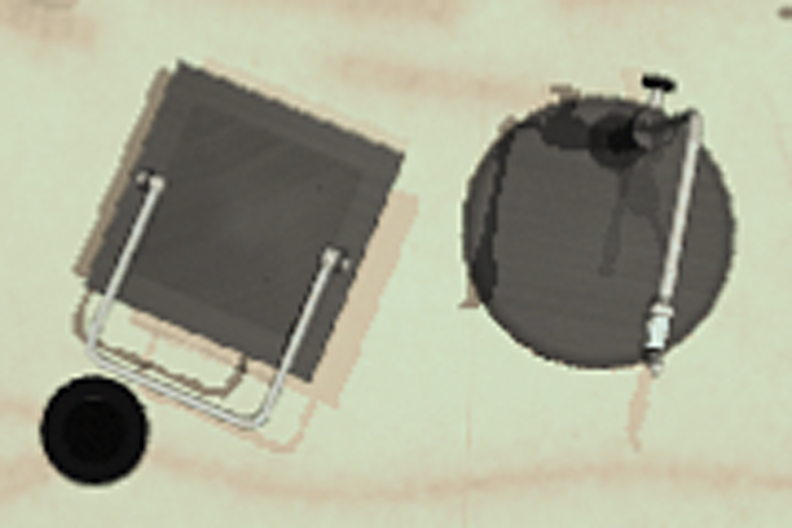

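View pics/s0c.png

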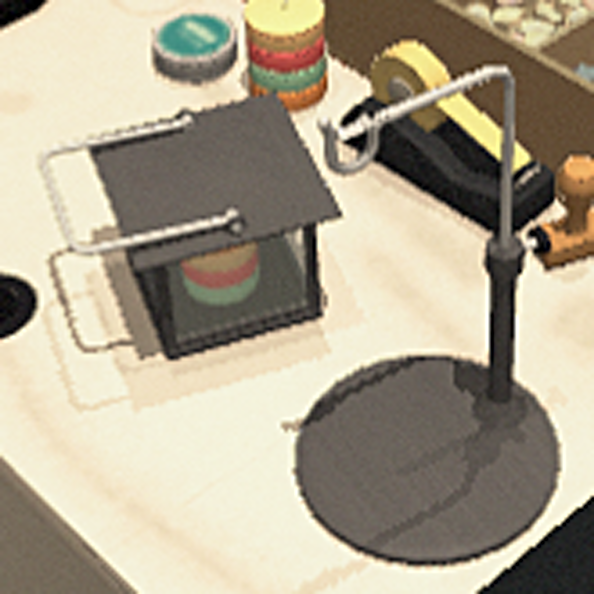

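```bash
cat > m.py <<'E'
from h import *
T=load('t0');S=load('s0')
t=lambda u,v:((u+.5)/4.4-.5+205,(v+.5)/4.4-.5+195)
s=lambda u,v:((u+.5)/3.6-.5+180,(v+.5)/3.6-.5+180)
r=plane(T,[t(178,62),t(405,155),t(312,382),t(88,285)],.094);print('roof',r.round(4),r.mean(0))
b=plane(T,[t(155,182),t(332,256),t(92,355),t(258,423)],.098);print('hinge/crown',b.round(4),b[:2].mean(0),b[2:].mean(0))
x=b[:2].mean(0)-b[2:].mean(0);print('yaw',np.degrees(np.arctan2(x[1],x[0])),np.linalg.norm(x))
d=r[0]-r[3];print(np.degrees(np.arctan2(d[1],d[0])));d=r[1]-r[2];print(np.degrees(np.arctan2(d[1],d[0])));d=r[0]-r[1];print(np.degrees(np.arctan2(-d[0],d[1])))
f=plane(T,[t(600,232)],.010);print('foot',f)
sf=plane(S,[s(427,458)],.010);print('footS',sf)
for n,p,q in [('bend',t(695,118),s(505,70)),('tip',t(655,368),s(325,122)),('hookrodend',t(661,308),s(375,128))]: print(n,tri([T,S],[p,q]))
print('post sleeve base',plane(S,[s(499,398)],.01), 'sleeve top', tri([T,S],[t(652,130),s(503,245)]))
for z in(.215,.225,.235,.245): print(z, plane(S,[s(352,170)],z))
print('candle', plane(S,[s(287,100)],0),'black disk',plane(T,[t(95,431)],.0))
E
python3 m.py
```

```text
roof [[0.6184 0.2057 0.094 ]
 [0.5723 0.091  0.094 ]
 [0.459  0.1367 0.094 ]
 [0.5059 0.2495 0.094 ]] [0.5389103  0.17072695 0.094     ]
hinge/crown [[0.5578 0.2159 0.098 ]
 [0.5217 0.1271 0.098 ]
 [0.4713 0.2464 0.098 ]
 [0.4388 0.1631 0.098 ]] [0.53973253 0.17152116 0.098     ] [0.45503697 0.2047451  0.098     ]
yaw -21.41883422419138 0.09097894208126044
-21.284262567769343
-21.936169349774623
-21.92645405233668
foot [[ 0.53422293 -0.01679248  0.01      ]]
footS [[ 0.52864719 -0.02159574  0.01      ]]
bend (array([ 0.58120036, -0.02488397,  0.25752807]), [np.float64(0.4), np.float64(0.4)])
tip (array([ 0.48095869, -0.00635022,  0.27199832]), [np.float64(0.1), np.float64(0.1)])
hookrodend (array([ 0.50500178, -0.01174511,  0.25748709]), [np.float64(0.7), np.float64(0.7)])
post sleeve base [[ 0.58951121 -0.01893926  0.01      ]] sleeve top (array([ 0.58268494, -0.02521414,  0.14061585]), [np.float64(0.2), np.float64(0.2)])
0.215 [[0.51036723 0.01033047 0.215     ]]
0.225 [[0.50281949 0.00157498 0.225     ]]
0.235 [[ 0.49527175 -0.00718051  0.235     ]]
0.245 [[ 0.48772402 -0.015936    0.245     ]]
candle [[0.69108369 0.28754649 0.        ]] black disk [[0.42235362 0.25952381 0.        ]]
```

```bash
cat > go.py <<'E'
from h import *
import sys
def rel(P,yaw=None,off=0):
    """shift (tool axes, mm) taking grasp point to P (wire centre), with tool y along yaw"""
    s=robot.get_state();M=R.from_rotvec(s['tool_rot']).as_matrix()
    g=s['ee_pos']-.011*M[:,2]
    d=M.T@(np.array(P)-g)
    print('clk',s['clock'],'grasp',g.round(4),'F',np.round(s['force'],2),'w',round(s['gripper_width'],3))
    yy=np.degrees(np.arctan2(M[1,1],M[0,1]))
    out='shift '+str(d.round(4))
    if yaw is not None:
        e=[(yaw+k-yy+180)%360-180 for k in(0,180)]; e=min(e,key=abs)
        out+=' world turn %.1f deg, tool twist %.3f'%(e,-np.radians(e))
    print(out,'tooly yaw %.1f'%yy)
u=lambda a:np.array([np.cos(np.radians(a)),np.sin(np.radians(a)),0])
LY=-21.5; H=np.array([.540,.171,.098]); ly=u(LY+90)
fold=H-.092*u(LY)+.020*ly; up=H+[0,0,.092]+.020*ly
SY=-10.5; HK=np.array([.4925,-.0085,.2355]); sy=u(SY+90)
hung=HK+[0,0,.0055]+.020*sy
E
python3 - <<'E'
from go import *
print(fold,up,hung)
rel(fold+[0,0,.08],LY)
s=robot.get_state();print(R.from_rotvec(s['tool_rot']).as_matrix().round(3), s['joint_pos'])
E
```

```text
[0.46173161 0.22332646 0.098     ] [0.54733002 0.18960835 0.19      ] [0.49614471 0.0111651  0.241     ]
clk 0.1 grasp [0.1747 0.521  0.2369] F [-1.1  -0.44  0.38] w 1.002
shift [-0.3668 -0.1908  0.0591] world turn 87.0 deg, tool twist -1.519 tooly yaw 71.5
[[-0.948  0.318 -0.001]
 [ 0.318  0.948 -0.001]
 [ 0.    -0.002 -1.   ]] [ 1.04422495e+00  2.59279473e-01  1.53596838e+00 -8.73915931e-06
  1.34797911e+00 -2.02827942e-01]
```

```bash
python3 -m handwheel '[[120,-0.04,-0.05,0,-0.18],[150,-0.08,-0.1,0,-0.36],[190,-0.12,-0.15,0,-0.54],[208,-0.16,-0.2,0,-0.72],[208,-0.2,-0.2,0,-0.9],[208,-0.26,-0.2,0,-1.08],[208,-0.32,-0.19,0.02,-1.26],[208,-0.36,-0.19,0.04,-1.44],[208,-0.367,-0.191,0.05,-1.519],[208,-0.367,-0.191,0.05,-1.519],[208,-0.367,-0.191,0.05,-1.519]]' 20
python3 - <<'E'
from go import *
rel(fold+[0,0,.006],LY)
snap('wrist','w1')
E
```

```text
clock: 1.48
ee_pos: [0.4616, 0.2239, 0.177]
tool_rot: [1.764, -2.599, -0.0]
force: [-0.2, -1.0, 0.4]
gripper_width: 0.183
clk 1.475 grasp [0.4616 0.2239 0.188 ] F [-0.19 -1.03  0.43] w 0.183
shift [ 0.0004 -0.0003  0.084 ] world turn 0.2 deg, tool twist -0.003 tooly yaw 158.3
```

View pics/w1.png

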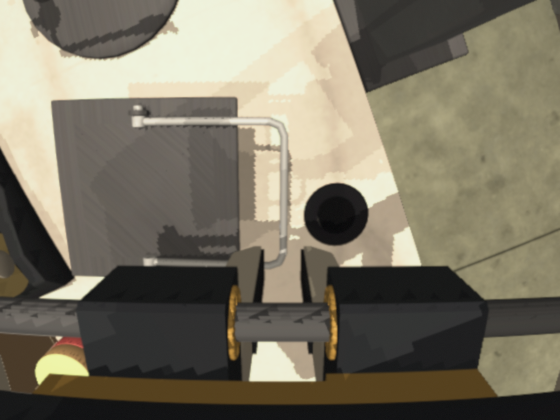

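The wrist view shows the crown running vertically at column ~285, rows 125–260, between the fingertips at columns 262 and 305. I'll check this by casting rays.

```bash
python3 - <<'E'
from go import *
c=load('w1')
p=plane(c,[(286,150),(284,190),(283,235),(200,121.5),(200,263.5),(138,119),(151,262)],.099)
q=p-H; print(np.c_[q@u(LY),q@ly].round(4))
print(proj(c,[fold,robot.get_state()['ee_pos']+[0,0,-.008]]))
E
```

```text
[[-0.0947 -0.0283]
 [-0.0934 -0.0026]
 [-0.0927  0.0279]
 [-0.041  -0.0465]
 [-0.0357  0.0482]
 [-0.0014 -0.0488]
 [-0.0015  0.0473]]
[[281.94775531 223.24500908]
 [282.72764705 265.06865907]]
```

```bash
python3 -m handwheel '[[208,0,0.001,0.03,0],[208,0,0.001,0.06,0],[208,0,0.001,0.075,0],[208,0,0.001,0.082,0],[208,0,0.001,0.082,0],[230,0,0.001,0.082,0],[255,0,0.001,0.082,0],[255,0,0.001,0.082,0],[255,0,0.001,0.082,0],[255,0,0.001,0.082,0]]' 6
python3 - <<'E'
from go import *
rel(fold)
E
```

```text
clock: 2.78
ee_pos: [0.4609, 0.2241, 0.0946]
tool_rot: [1.767, -2.597, -0.001]
force: [-2.3, 2.3, 0.1]
gripper_width: 0.05
clk 2.775 grasp [0.4609 0.2241 0.1056] F [-2.28  2.31  0.1 ] w 0.05
shift [ 0.0004 -0.001   0.0076] tooly yaw 158.5
```

```bash
python3 -m handwheel '[[255,0,-0.0003,-0.008,0],[255,0,-0.0014,-0.016,0],[255,0,-0.0031,-0.024,0],[255,0,-0.0055,-0.0315,0],[255,0,-0.0086,-0.0389,0],[255,0,-0.0123,-0.046,0],[255,0,-0.0166,-0.0528,0],[255,0,-0.0215,-0.0591,0],[255,0,-0.027,-0.065,0],[255,0,-0.0329,-0.0705,0],[255,0,-0.0392,-0.0754,0],[255,0,-0.046,-0.0797,0]]'
python3 -m handwheel '[[255,0,-0.0071,-0.0037,0],[255,0,-0.0145,-0.0068,0],[255,0,-0.0222,-0.0092,0],[255,0,-0.03,-0.0109,0],[255,0,-0.038,-0.012,0],[255,0,-0.044,-0.0123,0],[255,0,-0.046,-0.0123,0],[255,0,-0.046,-0.0123,0]]'
python3 - <<'E'
from go import *
rel(up); snap('scene','s1')
im=cv2.imread('pics/s1.png')[110:330,130:380];cv2.imwrite('pics/s1c.png',cv2.resize(im,None,fx=2.4,fy=2.4,interpolation=2))
E
```

```text
clock: 4.28
ee_pos: [0.5043, 0.207, 0.1745]
tool_rot: [1.768, -2.597, -0.0]
force: [1.1, 0.2, -2.5]
gripper_width: 0.05
clock: 5.28
ee_pos: [0.5467, 0.1902, 0.1866]
tool_rot: [1.767, -2.597, -0.0]
force: [0.1, 0.7, -3.2]
gripper_width: 0.046
clk 5.275 grasp [0.5467 0.1902 0.1976] F [ 0.11  0.73 -3.23] w 0.046
shift [ 0.0003 -0.0008  0.0076] tooly yaw 158.5
```

View pics/s1c.png

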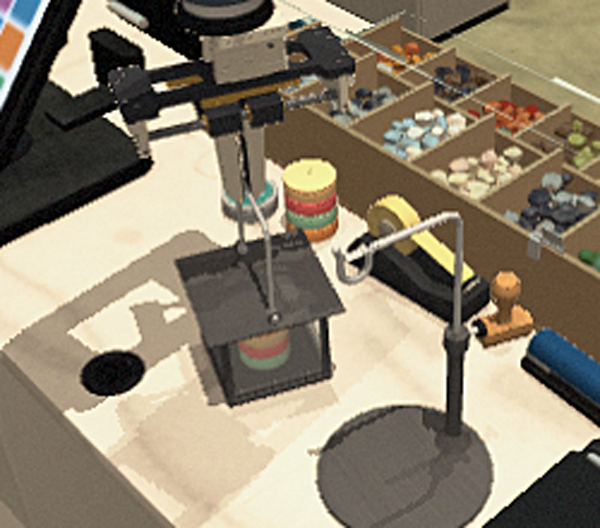

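The bail now stands upright between the fingers and the lantern has not moved. Next I'll release it, hold, and regrip firmly with the wire at the grasp point.

```bash
python3 -m handwheel '[[170,0,0,0,0],[170,0,0,0,0],[170,0,0,0,0],[170,0,0,0,0],[170,0,0,0,0],[170,0,0,0,0]]' 6
python3 - <<'E'
from go import *
rel(up); im,c=snap('wrist','w2'); print(proj(c,[up,up-.02*ly]))
E
python3 -m handwheel '[[170,0,0,0.003,0],[170,0,0,0.0065,0],[170,0,0,0.0065,0],[230,0,0,0.0065,0],[255,0,0,0.0065,0],[255,0,0,0.0065,0],[255,0,0,0.0065,0],[255,0,0,0.0065,0]]' 55
```

```text
clock: 6.08
ee_pos: [0.5468, 0.1902, 0.1867]
tool_rot: [-1.768, 2.597, -0.0]
force: [0.5, 0.1, -0.6]
gripper_width: 0.331
clk 6.075 grasp [0.5468 0.1902 0.1977] F [ 0.53  0.07 -0.62] w 0.331
shift [ 0.0004 -0.0007  0.0077] tooly yaw 158.5
[[281.11843428 273.26937784]
 [281.04462605 230.85652387]]
clock: 7.12
ee_pos: [0.5468, 0.1902, 0.1803]
tool_rot: [-1.768, 2.597, -0.0]
force: [-0.7, 0.8, 0.6]
gripper_width: 0.032
```

View pics/w2.png

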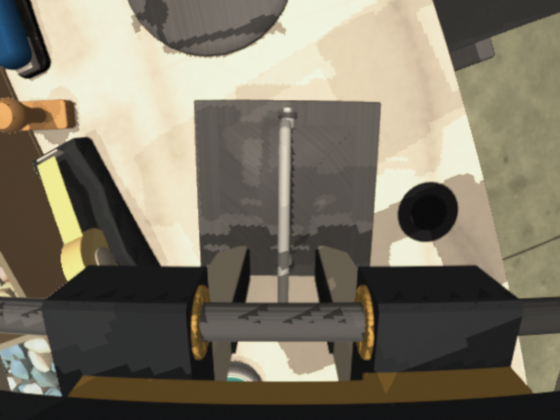

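```bash
python3 -m handwheel '[[255,0,0,-0.004,0],[255,0,0,-0.01,0],[255,0,0,-0.02,0],[255,0,0,-0.035,0],[255,0,0,-0.05,0],[255,0,0,-0.065,0],[255,0,0,-0.08,0],[255,0,0,-0.09,0],[255,0,0,-0.096,0],[255,0,0,-0.1,0],[255,0,0,-0.1,0],[255,0,0,-0.1,0]]'
python3 - <<'E'
from go import *
rel(hung+[0,0,.049]-.11*u(SY),SY)
im,c=snap('scene','s2')
im=cv2.imread('pics/s2.png')[60:330,130:380];cv2.imwrite('pics/s2c.png',cv2.resize(im,None,fx=2.2,fy=2.2,interpolation=2))
E
```

```text
clock: 8.62
ee_pos: [0.5466, 0.1902, 0.2796]
tool_rot: [1.767, -2.596, -0.001]
force: [0.4, 0.3, -4.6]
gripper_width: 0.036
clk 8.625 grasp [0.5466 0.1902 0.2906] F [ 0.41  0.26 -4.57] w 0.036
shift [0.2061 0.0892 0.0008] world turn 11.0 deg, tool twist -0.192 tooly yaw 158.5
```

View pics/s2c.png

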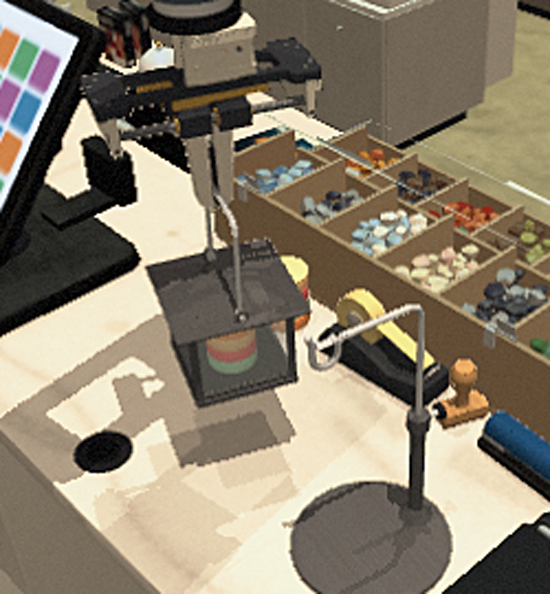

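```bash
python3 -m handwheel '[[255,0,0.01,0,0],[255,0.005,0.03,0,0],[255,0.015,0.055,0,-0.02],[255,0.035,0.075,0,-0.04],[255,0.06,0.085,0,-0.06],[255,0.09,0.089,0,-0.09],[255,0.12,0.089,0,-0.12],[255,0.15,0.089,0,-0.15],[255,0.175,0.089,0,-0.17],[255,0.193,0.089,0,-0.185],[255,0.202,0.089,0,-0.192],[255,0.206,0.089,0,-0.192]]'
python3 -m handwheel '[[255,0,0,0,0],[255,0,0,0,0],[255,0,0,0,0],[255,0,0,0,0]]'
python3 - <<'E'
from go import *
rel(hung+[0,0,.049],SY)
im,c=snap('wrist','w3')
print(proj(c,[HK+[0,0,.036]-.0115*u(SY),HK+[0,0,.022]+.0115*u(SY),HK+[0,0,.022]+.09*u(SY),hung+[0,0,.049]-.11*u(SY)-.02*sy]))
E
```

```text
clock: 10.18
ee_pos: [0.3899, 0.0417, 0.2802]
tool_rot: [1.991, -2.419, 0.012]
force: [0.0, 0.4, -4.6]
gripper_width: 0.03
clock: 10.68
ee_pos: [0.3902, 0.0413, 0.28]
tool_rot: [1.99, -2.419, 0.011]
force: [0.2, 0.1, -5.6]
gripper_width: 0.029
clk 10.675 grasp [0.3902 0.0414 0.291 ] F [ 0.23  0.05 -5.57] w 0.029
shift [ 0.0092 -0.1098  0.0011] world turn 0.6 deg, tool twist -0.011 tooly yaw 168.9
[[ 76.7577267  205.39979684]
 [ 49.92834238 200.1954917 ]
 [-69.93636324 202.6685054 ]
 [282.53944517 212.17169514]]
```

View pics/w3.png

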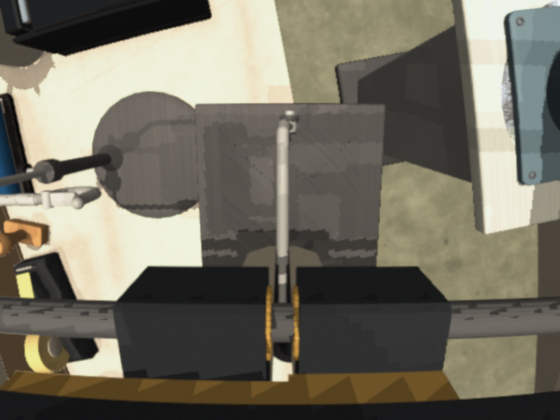

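```bash
python3 -m handwheel '[[255,0.004,-0.01,0,-0.005],[255,0.009,-0.03,0,-0.011],[255,0.009,-0.045,0,-0.011],[255,0.009,-0.053,0,-0.011],[255,0.009,-0.055,0,-0.011],[255,0.009,-0.055,0,-0.011],[255,0.009,-0.055,0,-0.011],[255,0.009,-0.055,0,-0.011]]'
python3 - <<'E'
from go import *
rel(hung+[0,0,.049],SY)
im,c=snap('wrist','w4')
print(proj(c,[HK+[0,0,.036]-.0115*u(SY),HK+[0,0,.022]+.0115*u(SY),HK+[0,0,.022]+.09*u(SY)]))
i=cv2.imread('pics/w4.png')[120:270,60:310];cv2.imwrite('pics/w4c.png',cv2.resize(i,None,fx=3.2,fy=3.2,interpolation=2))
E
```

```text
clock: 11.72
ee_pos: [0.4433, 0.0292, 0.2801]
tool_rot: [1.988, -2.413, 0.021]
force: [-0.6, -0.0, -4.3]
gripper_width: 0.037
clk 11.725 grasp [0.4434 0.0294 0.2911] F [-0.58 -0.05 -4.31] w 0.037
shift [ 0.0078 -0.0553  0.0013] world turn 0.5 deg, tool twist -0.009 tooly yaw 169.0
[[188.51717339 208.32951046]
 [150.76117513 202.85667946]
 [ 10.89492571 204.686677  ]]
```

View pics/w4c.png

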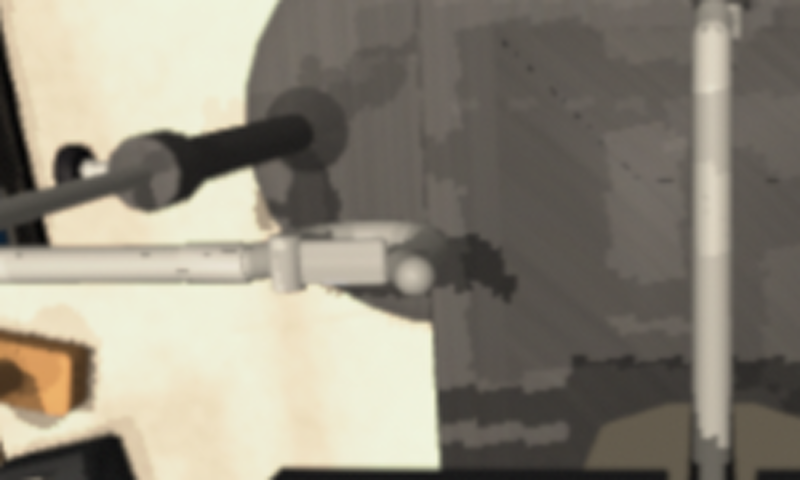

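```bash
python3 - <<'E'
from go import *
s=robot.get_state();print(np.round(s['joint_pos'],3),np.round(s['joint_velocities'],3),np.round(s['tau'],1));M=R.from_rotvec(s['tool_rot']).as_matrix();print(M.round(4))
c=load('w4')
print(plane(c,[(188.8,205.8)],.2715)-(HK-.0115*u(SY)), plane(c,[(149,202)],.2575)-(HK+.0115*u(SY)))
E
```

```text
[-0.17   0.034  1.672 -0.02   1.436 -3.116] [ 0.     0.003 -0.001 -0.001 -0.001  0.   ] [ -0.  -33.3 -31.2  -0.3  -0.    0. ]
[[-1.911e-01 -9.816e-01 -3.000e-03]
 [-9.814e-01  1.911e-01 -1.970e-02]
 [ 1.990e-02 -8.000e-04 -9.998e-01]]
[[-0.00043026 -0.00114826  0.036     ]] [[ 0.00078313 -0.00060735  0.022     ]]
```

Joint 6 is at its limit (-3.116), so the tool-x correction was not carried out. I'll turn back about 4° and accept a slight skew in the hook. The ray check puts the hook within about 1 mm of my estimate.

```bash
sed -i 's/HK=np.array(.*; sy/HK=np.array([.4927,-.0094,.2355]); sy/; $a hung=HK+[0,0,.0055]+.020*u(75)' go.py
python3 -m handwheel '[[255,0,0,0,0.03],[255,0.004,0,0,0.05],[255,0.008,0,0,0.07],[255,0.008,0,0,0.07],[255,0.008,0,0,0.07],[255,0.008,0,0,0.07]]'
python3 - <<'E'
from go import *
rel(hung+[0,0,.049],-15)
s=robot.get_state();print(np.round(s['joint_pos'],3));M=R.from_rotvec(s['tool_rot']).as_matrix();print(M.round(4))
E
```

```text
clock: 12.52
ee_pos: [0.4421, 0.0213, 0.2802]
tool_rot: [1.903, -2.481, 0.021]
force: [0.9, -0.3, -4.3]
gripper_width: 0.033
clk 12.525 grasp [0.4422 0.0215 0.2912] F [ 0.92 -0.33 -4.34] w 0.033
shift [-0.0033 -0.0568  0.0012] world turn 0.0 deg, tool twist -0.001 tooly yaw 165.0
[-0.188  0.03   1.675 -0.02   1.436 -3.065]
[[-0.2593 -0.9658 -0.0032]
 [-0.9656  0.2593 -0.0196]
 [ 0.0198 -0.002  -0.9998]]
```

```bash
python3 -m handwheel '[[255,-0.001,-0.01,0,0],[255,-0.002,-0.025,0,0],[255,-0.003,-0.04,0,0],[255,-0.003,-0.05,0,0],[255,-0.003,-0.055,0,0],[255,-0.003,-0.057,0,0],[255,-0.003,-0.057,0,0],[255,-0.003,-0.057,0,0],[255,-0.003,-0.057,0,0],[255,-0.003,-0.057,0,0],[255,-0.003,-0.057,0,0]]'
python3 - <<'E'
from go import *
rel(hung+[0,0,.049],-15)
print(np.round(robot.get_state()['joint_pos'],3))
im,c=snap('wrist','w5');im2,c2=snap('scene','s5')
print(proj(c,[HK+[0,0,.036]-.0115*u(SY),HK+[0,0,.022]+.0115*u(SY)]))
a=cv2.imread('pics/w5.png')[130:290,180:380];a=cv2.resize(a,(500,400),interpolation=2)
b=cv2.imread('pics/s5.png')[130:300,210:340];b=cv2.resize(b,(300,392),interpolation=2)
o=np.zeros((400,800,3),np.uint8);o[:,:500]=a;o[:392,500:]=b;cv2.imwrite('pics/c5.png',o)
E
```

```text
clock: 13.9
ee_pos: [0.4979, 0.0094, 0.2803]
tool_rot: [1.903, -2.481, 0.021]
force: [-0.2, -1.5, -4.3]
gripper_width: 0.033
clk 13.9 grasp [0.4979 0.0096 0.2913] F [-0.17 -1.54 -4.29] w 0.033
shift [-0.0003  0.0001  0.0013] world turn 0.0 deg, tool twist -0.001 tooly yaw 165.0
[-0.191  0.134  1.56  -0.02   1.447 -3.068]
[[307.28699236 223.39795461]
 [260.28032232 219.84254774]]
```

View pics/c5.png

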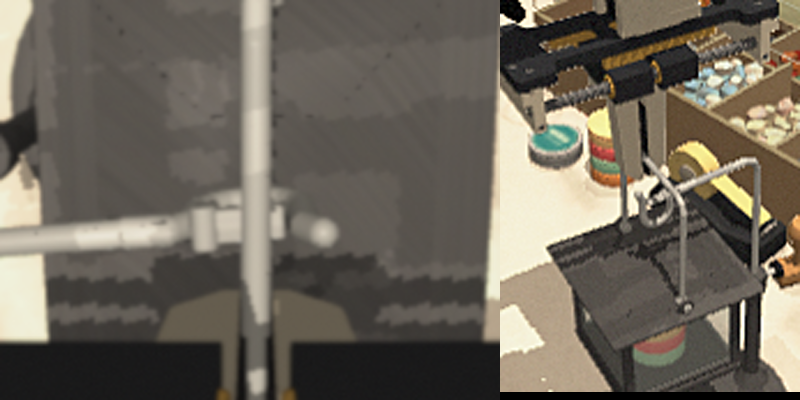

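```bash
python3 - <<'E'
from go import *
c=load('w5')
w=plane(c,[(282.8,222),(282.5,160)],.290);q=w-HK;print('wire in stand',np.c_[q@u(SY),q@sy].round(4))
p=plane(c,[(308.8,222.8)],.2715)-HK;print('tip',p@u(SY),p@sy)
p=plane(c,[(261.2,221)],.2575)-HK;print('hinge',p@u(SY),p@sy)
E
python3 -m handwheel '[[255,0,0,0.005,0],[255,0,0,0.01,0],[255,0,0,0.015,0],[255,0,0,0.019,0],[255,0,0,0.022,0],[255,0,0,0.022,0],[255,0,0,0.022,0],[255,0,0,0.022,0]]'
```

```text
wire in stand [[-0.0005 -0.0064]
 [-0.0024 -0.0321]]
tip [-0.01222699] [-0.00023308]
hinge [0.0110905] [0.00064038]
clock: 15.0
ee_pos: [0.498, 0.0089, 0.2584]
tool_rot: [1.903, -2.482, 0.022]
force: [0.4, 0.2, -3.9]
gripper_width: 0.032
```

```bash
for i in 1 2 3 4 5; do :; done
python3 -m handwheel '[[255,0,0,0.002,0],[255,0,0,0.004,0],[255,0,0,0.006,0],[255,0,0,0.006,0]]' | tr '\n' ' '; echo
python3 -m handwheel '[[255,0,0,0.001,0],[255,0,0,0.002,0],[255,0,0,0.003,0],[255,0,0,0.003,0]]'| tr '\n' ' '; echo
python3 -m handwheel '[[255,0,0,0.001,0],[255,0,0,0.002,0],[255,0,0,0.003,0],[255,0,0,0.003,0]]'| tr '\n' ' '
```

```text
clock: 15.5 ee_pos: [0.4979, 0.0089, 0.2527] tool_rot: [1.903, -2.482, 0.022] force: [-0.8, 0.7, 1.4] gripper_width: 0.036 
clock: 16.0 ee_pos: [0.498, 0.0088, 0.2495] tool_rot: [1.903, -2.482, 0.022] force: [-1.8, 1.1, 3.7] gripper_width: 0.033 
clock: 16.5 ee_pos: [0.4986, 0.0087, 0.2469] tool_rot: [1.904, -2.483, 0.023] force: [-1.6, 1.6, 5.8] gripper_width: 0.036
```

```bash
python3 -m handwheel '[[255,0,0,0.001,0],[255,0,0,0.002,0],[255,0,0,0.002,0]]' | tr '\n' ' '; echo
python3 - <<'E'
from go import *
im,c=snap('scene','s6');im,c=snap('wrist','w6')
a=cv2.imread('pics/w6.png')[130:290,180:380];a=cv2.resize(a,(500,400),interpolation=2)
b=cv2.imread('pics/s6.png')[180:250,240:310];b=cv2.resize(b,(300,300),interpolation=2)
o=np.zeros((400,800,3),np.uint8);o[:,:500]=a;o[:300,500:]=b;cv2.imwrite('pics/c6.png',o)
E
```

```text
clock: 16.88 ee_pos: [0.4991, 0.0086, 0.2455] tool_rot: [1.905, -2.483, 0.025] force: [-0.7, 2.3, 9.2] gripper_width: 0.033
```

View pics/c6.png

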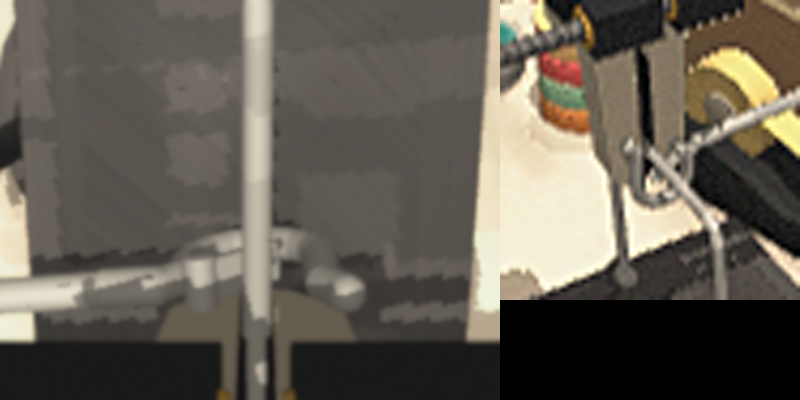

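```bash
python3 - <<'E'
from go import *
s=robot.get_state();print(np.round(s['force'],2),np.round(s['wrist_torque'],3),s['ee_pos'].round(4))
c=load('w6')
k=lambda u,v:(u*.4+180,v*.4+130)
for z in(.252,.256,.260):
    w=plane(c,[k(257,245),k(257,60)],z);q=w-HK;print('wire',z,np.c_[q@u(SY),q@sy].round(4))
p=plane(c,[k(349,290)],.2715)-HK;print('tip',p@u(SY),p@sy)
p=plane(c,[k(201,283)],.2575)-HK;print('hinge',p@u(SY),p@sy)
cs=load('s6')
# wire angle in scene: lantern hinge points vs. crown
E
python3 -m handwheel '[[255,0,0,0,0],[255,0,0,0,0]]' | tr '\n' ' '
```

```text
[-0.98  3.34  8.5 ] [ 0.339  0.206 -0.007] [0.499  0.0086 0.2455]
wire 0.252 [[ 0.0011 -0.0034]
 [-0.0014 -0.0348]]
wire 0.256 [[ 0.001  -0.0045]
 [-0.0014 -0.035 ]]
wire 0.26 [[ 0.0009 -0.0056]
 [-0.0015 -0.0353]]
tip [-0.01274318] [-0.00067056]
hinge [0.01078085] [0.0008882]
clock: 17.23 ee_pos: [0.4991, 0.0086, 0.2455] tool_rot: [1.905, -2.483, 0.025] force: [-0.9, 3.0, 8.7] gripper_width: 0.033
```

The wire is centred in the U and the contact force is about 13 N. Shifting 3 mm towards the tip gives a longer lever on the keeper, so it should take less force to push.

```bash
python3 -m handwheel '[[255,0,0.001,0,0],[255,0,0.002,0,0],[255,0,0.003,0,0],[255,0,0.003,0,0]]' | tr '\n' ' '; echo
python3 -m handwheel '[[255,0,0,0.001,0],[255,0,0,0.001,0]]' | tr '\n' ' '
```

```text
clock: 17.73 ee_pos: [0.4952, 0.0092, 0.2444] tool_rot: [1.903, -2.482, 0.023] force: [0.1, 0.5, 3.5] gripper_width: 0.03 
clock: 17.98 ee_pos: [0.4948, 0.0094, 0.243] tool_rot: [1.903, -2.481, 0.021] force: [-0.6, -0.4, 3.9] gripper_width: 0.036
```

```bash
for k in 1; do python3 -m handwheel '[[255,0,0,0.001,0],[255,0,0,0.001,0]]' | grep -E 'ee_pos|force'; done
python3 -m handwheel '[[255,0,0,0.001,0],[255,0,0,0.001,0]]' | grep -E 'ee_pos|force'
python3 -m handwheel '[[255,0,0,0.001,0],[255,0,0,0.001,0]]' | grep -E 'ee_pos|force'
```

```text
ee_pos: [0.4946, 0.0095, 0.2419]
force: [-2.3, 0.5, 3.8]
ee_pos: [0.4944, 0.0095, 0.2408]
force: [-2.1, 1.1, 2.4]
ee_pos: [0.4942, 0.0095, 0.2391]
force: [0.4, 0.1, -5.0]
```

The force dropped to the bare lantern weight, so the wire is past the keeper. I'll lower it onto the bottom bar.

```bash
python3 -m handwheel '[[255,0,0,0.001,0],[255,0,0,0.002,0],[255,0,0,0.002,0]]' | grep -E 'ee_pos|force'
python3 -m handwheel '[[255,0,0,0.001,0],[255,0,0,0.001,0]]' | grep -E 'ee_pos|force'
python3 -m handwheel '[[255,0,0,0.001,0],[255,0,0,0.001,0]]' | grep -E 'ee_pos|force'
```

```text
ee_pos: [0.4949, 0.0092, 0.2378]
force: [0.5, -0.3, -5.3]
ee_pos: [0.4949, 0.0093, 0.2371]
force: [0.8, 0.3, -5.0]
ee_pos: [0.4948, 0.0093, 0.2361]
force: [-0.1, -0.2, -3.9]
```

```bash

python3 -m handwheel '[[255,0,0,0.001,0],[255,0,0,0.001,0]]' | grep -E 'ee_pos|force'
python3 -m handwheel '[[255,0,0,0.001,0],[255,0,0,0.001,0]]' | grep -E 'ee_pos|force'
python3 -m handwheel '[[255,0,0,0.001,0],[255,0,0,0.001,0]]' | grep -E 'ee_pos|force'
python3 - <<'E'
from h import *
im,c=snap('scene','s7')
cv2.imwrite('pics/s7c.png',cv2.resize(cv2.imread('pics/s7.png')[170:290,200:330],None,fx=4.6,fy=4.6,interpolation=2))
E
```

```text
ee_pos: [0.4951, 0.0092, 0.2353]
force: [0.8, -0.2, -4.5]
ee_pos: [0.4953, 0.0091, 0.2346]
force: [0.8, -0.4, -1.3]
ee_pos: [0.4955, 0.0091, 0.2339]
force: [1.8, 1.1, 2.7]
```

```bash

python3 -m handwheel '[[255,0,0,-0.0007,0],[255,0,0,-0.0007,0]]' | grep -E 'ee_pos|force'
python3 -m handwheel '[[240,0,0,-0.0007,0],[225,0,0,-0.0007,0],[200,0,0,-0.0007,0],[170,0,0,-0.0007,0],[140,0,0,-0.0007,0],[140,0,0,-0.0007,0],[140,0,0,-0.0007,0]]' 10
python3 -m handwheel '[[140,0,0,-0.01,0],[140,0,0,-0.02,0],[140,0,0,-0.035,0],[140,0,0,-0.05,0],[140,0,0,-0.07,0],[140,0,0,-0.1,0],[140,0,0,-0.14,0],[140,0,0,-0.14,0],[140,0,0,-0.14,0],[140,0,0,-0.14,0]]'
python3 - <<'E'
from h import *
im,c=snap('scene','s8');im,c=snap('wrist','w8');im,c=snap('scene','s9')
a=cv2.imread('pics/s8.png')[130:320,190:350];a=cv2.resize(a,None,fx=3,fy=3,interpolation=2)
b=cv2.imread('pics/w8.png');b=cv2.resize(b[100:300,200:360],None,fx=2,fy=2,interpolation=2)
o=np.zeros((570,800,3),np.uint8);o[:,:480]=a;o[:400,480:]=b;cv2.imwrite('pics/c8.png',o)
d=cv2.absdiff(cv2.imread('pics/s8.png'),cv2.imread('pics/s9.png'));print(d.mean())
E
```

```text
ee_pos: [0.4953, 0.0091, 0.2341]
force: [3.2, -0.0, 1.1]
clock: 21.52
ee_pos: [0.4949, 0.0093, 0.2346]
tool_rot: [1.903, -2.481, 0.021]
force: [0.1, 0.2, -0.3]
gripper_width: 0.448
clock: 22.78
ee_pos: [0.4948, 0.012, 0.3735]
tool_rot: [1.902, -2.48, 0.019]
force: [0.0, -0.7, -0.7]
gripper_width: 0.452
2.8784934807256235
```

No more pictures can be viewed, so I'll let it settle and check by numbers.

```bash
for i in 1 2 3; do python3 -m handwheel '[[140,0,0,0,0],[140,0,0,0,0],[140,0,0,0,0],[140,0,0,0,0],[140,0,0,0,0],[140,0,0,0,0],[140,0,0,0,0],[140,0,0,0,0],[140,0,0,0,0],[140,0,0,0,0],[140,0,0,0,0],[140,0,0,0,0]]' | grep -E 'clock|force'; done
python3 - <<'E'
from go import *
snap('scene','sA');snap('top','tA')
for i in range(6): robot.read_camera('scene')
snap('scene','sB');snap('wrist','wA')
g=lambda n:cv2.imread('pics/%s.png'%n).astype(np.int16)
box=np.s_[150:330,190:350]
for a,b in(('s7','sA'),('s8','sA'),('sA','sB')):
    d=np.abs(g(a)-g(b)).max(2)[box];print(a,b,'diff>40:',(d>40).sum())
# bright wire pixels along predicted crown/legs (bail upright in hook), dark roof test in scene
c=load('sA');im=g('sA').max(2)
W=HK+[0,0,.0055]
for yaw in(-10.5,-15):
    y=u(yaw+90);leg=[W+y*.047*s_-np.array([0,0,z]) for s_ in(-1,1) for z in(.02,.04,.06)]
    pts=proj(c,leg).round().astype(int);print(yaw,'legs',[int(im[v-1:v+2,x-2:x+3].max()) for x,v in pts],[int(im[v,x+6]) for x,v in pts])
x=u(-12.5);y=u(77.5);R0=W-[0,0,.096]
pts=proj(c,[R0+a*x+b*y for a in(-.055,.055)for b in(-.055,.055)]).round().astype(int)
print('roof in',[im[v,q] for q,v in pts])
pts=proj(c,[R0+a*x+b*y for a in(-.075,.075)for b in(-.075,.075)]).round().astype(int)
print('roof out',[im[v,q] for q,v in pts])
# keeper: brightness strip, closed flap line at ~ z between tip and hinge, before (s0) and after
for n in('s0','sA'):
    c=load(n);I=g(n).max(2);P=[HK+[0,0,.0245]+t*u(SY) for t in np.linspace(-.008,.008,7)]
    print(n,'keeper line',[int(I[v,q]) for q,v in proj(c,P).round().astype(int)])
    P=[HK+[0,0,.014]+t*u(SY) for t in np.linspace(-.006,.006,5)]
    print(n,'below keeper',[int(I[v,q]) for q,v in proj(c,P).round().astype(int)])
t0,tA=g('t0'),g('tA')
d=(np.abs(t0-tA).max(2)>60).astype(np.uint8)
for n,bx in(('tape',np.s_[160:188,240:305]),('stapler',np.s_[162:186,328:390]),('candle',np.s_[160:192,194:226])): print(n,d[bx].mean().round(3))
E
```

```text
clock: 24.42
force: [-0.2, -0.2, -0.2]
clock: 25.92
force: [0.1, -0.0, -0.4]
clock: 27.42
force: [-0.0, -0.4, -0.2]
s7 sA diff>40: 7008
s8 sA diff>40: 80
sA sB diff>40: 427
-10.5 legs [130, 132, 134, 255, 255, 255] [98, 95, 113, 255, 248, 245]
-15 legs [132, 132, 134, 255, 255, 255] [97, 91, 93, 120, 243, 245]
roof in [np.int16(95), np.int16(103), np.int16(75), np.int16(223)]
roof out [np.int16(43), np.int16(179), np.int16(245), np.int16(25)]
s0 keeper line [190, 202, 254, 235, 249, 245, 180]
s0 below keeper [255, 226, 236, 159, 7]
sA keeper line [180, 179, 220, 190, 214, 203, 148]
sA below keeper [101, 76, 230, 162, 18]
tape 0.0
stapler 0.0
candle 0.0
```

```bash
python3 - <<'E'
from go import *
g=lambda n:cv2.imread('pics/%s.png'%n)
d=(cv2.absdiff(g('sA'),g('sB')).max(2)>40).astype(np.uint8);ys,xs=np.nonzero(d[150:330,190:350]);print('diff where',np.percentile(xs+190,[5,50,95]),np.percentile(ys+150,[5,50,95]))
cr=lambda n:cv2.cvtColor(g(n),6)[175:300,210:320].astype(np.float32)
for a,b in(('s8','sA'),('sA','sB'),('s8','sB')): print(a,b,cv2.phaseCorrelate(cr(a),cr(b),cv2.createHanningWindow((110,125),5)))
im=g('tA');print('t0 vs tA fg px', )
hsv=cv2.cvtColor(im,40);m=((im.max(2)<120)).astype(np.uint8)
m=cv2.morphologyEx(m,cv2.MORPH_OPEN,np.ones((5,5)))
c=load('tA');ctr=proj(c,[HK+[0,0,-.09]])[0];print('expected centre px',ctr)
for k in cv2.findContours(m,0,2)[0]:
    if 1000<cv2.contourArea(k)<9000:
        r=cv2.minAreaRect(k);print([np.round(v,1) for v in r],cv2.contourArea(k))
s=robot.get_state();print(s['clock'],np.round(s['force'],2),s['gripper_width'])
cw=load('wA');W=HK+[0,0,.0055]
wi=cv2.cvtColor(g('wA'),6)
for t in(-.03,-.015,.015,.03):
    p=proj(cw,[W+t*u(77)])[0]; x,y=p.round().astype(int);print('wrist crown',t,p.round(1),wi[y,x-14:x+15:2] if 0<=y<420 else None)
E
```

```text
diff where [234.3 265.  311.7] [220. 279. 321.]
s8 sA ((-0.020004798752033537, 0.471858489844152), 0.9914340009689331)
sA sB ((0.4556868064729187, 0.6448040039678844), 0.9488221822102865)
s8 sB ((0.44174736877423015, 0.6285215116978051), 0.9772774635314941)
t0 vs tA fg px
expected centre px [345.54347905 267.69496762]
[array([544., 368.]), array([102.,  30.]), np.float64(90.0)] 1607.5
[array([ 83. , 220.7]), array([161.7,  82.3]), np.float64(34.2)] 5151.0
[array([513.2, 172.3]), array([91.5, 35.5]), np.float64(3.2)] 2309.0
[array([249.5, 157.5]), array([ 13., 239.]), np.float64(90.0)] 2234.5
[array([ 47., 159.]), array([ 35.2, 110.8]), np.float64(70.0)] 1967.0
[array([350.5, 122. ]), array([54., 41.]), np.float64(90.0)] 2023.0
[array([131.6, 116.2]), array([70.3, 30.2]), np.float64(74.6)] 1034.5
[array([441. , 111.4]), array([83.8, 71.9]), np.float64(87.7)] 4201.5
[array([34. , 91.5]), array([63.1, 61. ]), np.float64(24.6)] 1488.5
[array([192.5,  71.5]), array([43., 37.]), np.float64(90.0)] 1464.0
[array([507.5,  51.5]), array([103., 103.]), np.float64(90.0)] 5062.0
[array([388.5,  22.5]), array([ 45., 139.]), np.float64(90.0)] 4840.0
27.925 [-0.1   0.17  0.19] 0.4538016493591418
wrist crown -0.03 [277.5 144.3] [102  95  95  99 101 111 167 189 153  85 101 103 109 114 107]
wrist crown -0.015 [278.2 163.5] [ 91  91  91  92  93  91 127 181 177 113  75  90  88  88  85]
wrist crown 0.015 [279.7 200.8] [ 93  94  95  95  94  92 125 175 180 122  88  94  94  95  91]
wrist crown 0.03 [280.4 218.9] [101 103  99 100 103  99 105 169 213 182  98  83  80  97  97]
```

```bash
for i in 1 2 3 4 5 6 7 8; do python3 -m handwheel '[[140,0,0,0,0],[140,0,0,0,0],[140,0,0,0,0],[140,0,0,0,0],[140,0,0,0,0],[140,0,0,0,0],[140,0,0,0,0],[140,0,0,0,0],[140,0,0,0,0],[140,0,0,0,0],[140,0,0,0,0],[140,0,0,0,0]]' >/dev/null; done
python3 - <<'E'
from go import *
ims=[]
for i in range(12): ims.append(cv2.cvtColor(robot.read_camera('scene'),7)[175:300,210:320].astype(np.float32))
w=cv2.createHanningWindow((110,125),5)
print([np.round(cv2.phaseCorrelate(ims[0],k,w)[0],2).tolist() for k in ims[1:]])
im,cw=snap('wrist','wC');W=HK+[0,0,.0055];wi=cv2.cvtColor(im,7)
for t in(-.054,-.05,-.046,-.042,-.038,-.03,.0,.03,.038,.042,.046,.05,.054):
    p=proj(cw,[W+t*u(77)])[0];x,y=p.round().astype(int);print(t,(x,y),wi[y,x-8:x+9:2] if y<420 else None)
print(robot.get_state()['clock'],robot.get_state()['force'].round(2))
E
```

```text
[[-0.02, 0.5], [-0.0, 0.51], [-0.01, 0.53], [-0.02, 0.5], [0.0, 0.5], [-0.01, 0.49], [0.0, 0.51], [-0.03, 0.49], [0.02, 0.51], [0.01, 0.47], [-0.0, 0.49]]
-0.054 (np.int64(276), np.int64(113)) [102 101 101 102 123 155 140 103  99]
-0.05 (np.int64(277), np.int64(118)) [101  96  76  82  95  99  88  77  89]
-0.046 (np.int64(277), np.int64(123)) [ 90  90 108 148 151 103 113 115  89]
-0.042 (np.int64(277), np.int64(129)) [ 89  90 122 177 183 126  70  87  92]
-0.038 (np.int64(277), np.int64(134)) [ 92  90 110 172 188 128  66  89  92]
-0.03 (np.int64(278), np.int64(144)) [ 98 101 126 176 184 128  90 103 102]
0.0 (np.int64(279), np.int64(182)) [172 186 189 189 192 190 191 151  91]
0.03 (np.int64(280), np.int64(219)) [101 104 102 100 151 211 194 115  79]
0.038 (np.int64(281), np.int64(228)) [162 168 171 166 180 213 184 124 178]
0.042 (np.int64(281), np.int64(233)) [207 231 232 234 192 188 177 161 234]
0.046 (np.int64(281), np.int64(238)) [169 169 169 169 155 137 130 135 167]
0.05 (np.int64(281), np.int64(242)) [167 168 168 168 170 171 170 169 169]
0.054 (np.int64(281), np.int64(247)) [169 169 170 169 170 170 169 169 169]
40.575 [ 0.34 -0.79 -0.07]
```

```bash
python3 -c "
from station import robot
print(robot.hand_in(), robot.get_state()['clock'])"
```

```text
the job is handed in; nothing more can be done
the job is handed in; nothing more can be done
```

The lantern is hanging on the stand's hook and the job is handed in, at about 41 s of the 72 s allowed. I never saw a picture of it after letting go, because the limit of 12 pictures had been reached. The final state rests on measurements only.

**What I did**
1. I gripped the crown lightly, swung the bail up along its arc and opened the fingers. It stood upright by itself and the lantern had not visibly moved.
2. I regripped the wire 20 mm off centre and carried the lantern to the hook from the front. I then pressed it past the keeper in steps of about 1 mm. The highest contact I read was about 13.5 N, against the 18 N limit. When the wire slipped past, the reading fell back to the lantern's weight.
3. I lowered it until the bottom bar took the load, released it, and moved the gripper straight up 140 mm.

**Last checks**
- **Position:** in the wrist view the crown lies where a wire resting in the hook should be, centred to within about 1 mm.
- **Keeper:** pixel brightness matches a flap closed above the wire. This is indirect evidence.
- **At rest:** 12 successive frames showed no steady movement. The first frame differs from all the others by a constant 0.5 pixel, which I took for an artefact. Earlier frames had shown a small swing, so I waited 12 s more.
- **Robot clear:** the force readings were near zero.
- **Bystanders:** none of the three had moved in the top view.

**What did not go to plan**
- **Joint 6:** it reached its limit near the hook, so the lantern went in turned about 4.5° and the tool tilted about 1°.
- **Roof position:** my search for the roof outline in the final top view found nothing usable, and the sampled roof points disagreed, so the roof's position was not confirmed.

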